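# Lay out tea and tiffin on a chawl kitchen counter

### The arm

A 6-joint arm with a two-finger parallel gripper is mounted at the origin on the work surface. World frame = base frame: x ahead of the robot, y to its left, z up, the work surface at z = 0. Lengths are in m, angles in rad, forces in N, time in s.
With the tool pointing down it reaches from about 0.225 to 0.875 m from the base axis. Payload 3.4 kg.
Tool frame: the origin (TCP) lies between the finger pads; the fingertips stand 22 mm ahead of it and the grasp point (between the pads) lies 3 mm ahead of it (manip.finger_overhang is the distance from the TCP to the fingertips, in m); z points along the fingers, y is the line along which they close (so a half turn about z gives the same grasp; the last joint's range is limited). The gripper opens to 85 mm and grips with 20 to 120 N. Pads are 22 mm wide; open, the fingers measure 114 mm over their backs; the gripper's body (76 mm by 85 mm) begins 54 mm behind the grasp point. The pads swing forward as they close: fully open they stand 13 mm farther back than shut.
Start: joints at [-1.395, 0.276, 1.505, -0, 1.361, -0.121], TCP at [0.168, -0.55, 0.253] pointing down, gripper open.
Joint ranges: [-2.89, 2.89], [-0.75, 2.08], [0.22, 2.7], [-1.18, 4.32], [0.11, 2.71], [-2.7, 2.7]. Speed limits (rad/s): [2.57, 2.57, 3.14, 3.14, 3.14, 3.14].

### API

Orientations are given as a unit quaternion [w, x, y, z].
In Python, from rig import get_state, eyes, order, manip gives the robot as it stands.
- The arm moves only by the tool drive_tool, never from a script. Its argument "rows" is a list of rows, each a list of 4 numbers: the shift along the tool's x, y, z in units of 25 mm (1.0 is 25 mm), then the turn about the tool's z in units of 6 degrees (1.0 is 6 degrees). A call has exactly 8 rows; each row is the pose to reach, as a shift and turn from the pose commanded when the call began, along the tool's axes at that moment; what a row does not reach only later rows make up. A row lasts 1/12 s, in which the tool goes at most 41.7 mm and 7.16 degrees, less where a joint would pass 70% of its speed; a pose out of reach is approached as far as the arm can. A call with a gripper value outside its range is refused whole. "grip" is the finger opening in mm, from 0 to 85.4, set as the call begins (left out, the last holds). The fingers move at their own pace and stop on an object; "newtons" is the grip in N (left out, the last holds). Time passes only in rows, so rows that repeat a pose let the fingers close, or fill a call up. It gives the time, the measured TCP pose, the force, the opening and the grip force at its end, in the units of the state.
- get_state(): the state, without advancing time (a new reading comes with each control period).
- eyes.get_image(name): name is "scene" or "top"; returns (picture, depth): 420x560x3 uint8, red, green, blue; 420x560 float32, m along the optical axis (not along the pixel's ray), 0 where there is no reading.
- eyes.camera_info(name): a dict with "fx", "fy", "cx", "cy" (pixels), "R" (3x3) and "t" (3): a world point X has camera coordinates R X + t. Camera axes: x right, y down, z forward; pixel columns grow to the right and rows downward; lengths in m; the calibration is good to about 2 mm. A picture is of the moment at which its call begins. camera_info takes no time and is no camera call.
- order.sign_off(): hands the job in; it is judged then, once.
The state is a dict: "clock": time; "qpos": joint angles; "qd": joint speeds; "effort": joint torques, N m; "position": TCP position; "ee_rot": TCP orientation; "contact_force": force on the tool from outside, world axes, zero at the start; "moment": the same for the moment, N m; "width": finger opening in m; "gripper_force": force on a finger pad.
Only numpy, scipy, OpenCV 4.12 (cv2) and the standard library are available. Lean on these libraries where they do the work, as an engineer would, in place of code of your own. Each camera call takes 0.05 s, during which the arm holds its last target. There are 200 camera calls.

### The job

Lay out the morning tea and tiffin: close the open tiffin stack with the smaller, strap-handled lid and cover the chai pan with the wide knobbed lid, both fully seated and level. Stand the short glass close beside the green trivet, between pan and tiffin, the tall glass straight in front of the trivet and the white jar straight in front of the tiffin (in front: on the robot's side), each upright on the counter, in line with its middle and about 3 cm clear of it. Knock nothing over and leave the pan, the tiffin, the spare tier and the small bowl where they stand.

Things in the scene. Friction and masses are not known exactly. Their poses are not given: they have to be found in the camera images.
- trivet: Green silicone trivet: round mat 160 mm across, 8 mm thick, fixed to the counter, the chai pan standing on it; left (+y) or right (-y) of the midline, the tiffin on the other side. Origin: centre of its underside, on the counter (z = 0). Its axes are the world's (+x away from the robot, +y to the robot's left).
- pan: Aluminium chai pan, open, empty, on the middle of the trivet: 136 mm across the rim, 72 mm high, mouth 130 mm inside. Origin: centre of its underside, z up. Its black handle runs along its own +x at 60 mm height, ends 203 mm from the axis and points away from the robot (+x) within 0.25 rad. Loose, 0.75 kg.
- tiffin: Steel tiffin stack of two tiers, 108 mm across, 120 mm high, open mouth 102 mm inside. Two open side latches hang on its +y and -y sides, out to 72 mm from the axis, up to 104 mm height; they stay open. Origin: centre of its underside on the counter, z up; its axes are the world's. Loose, 1.1 kg.
- pan_lid: Wide aluminium lid of the pan, 148 mm across, lying right way up. Underside a shallow cone, 106 mm wide at the bottom, 124 mm at 12 mm height, that centres itself in the pan; the flange above it rests on the rim. Plate top at 16 mm. Black knob on the axis, 26 mm wide from 28 to 43 mm, top at 46 mm. Origin: centre of its underside, z up; seated: 60 mm above the pan's origin. 140 g.
- tiffin_lid: Smaller steel tiffin lid, 112 mm across, right way up. Underside a cone, 82 mm wide at the bottom, 96 mm at 10 mm height, that centres itself in the tiffin; the flange rests on the rim. Plate top at 14 mm. Strap handle over the middle along its own x: 68 mm long, 12 mm wide (y), from 38 to 48 mm height. Origin: centre of its underside, z up; seated (any yaw): 110 mm above the tiffin's. 120 g.
- short_glass: Short fluted chai glass, clear, standing upright: 78 mm high, 60 mm wide at the rim tapering to 46 mm at the foot, wall 3 mm. Origin: centre of its foot, z up. 130 g. It stands about 140 mm from the trivet's centre when the gap is 3 cm.
- tall_glass: Tall plain glass tumbler, clear, standing upright: 120 mm high, 66 mm wide at the rim tapering to 52 mm at the foot, wall 3 mm. Origin: centre of its foot, z up. 200 g.
- jar: White plastic jar with its ribbed white screw lid on, upright: 62 mm wide, 92 mm high (the lid is 60 mm wide, from 73 mm up). Origin: centre of its underside, z up. 140 g.
- spare_tier: Bystander: spare open tiffin tier of steel, 108 mm across, 58 mm high, standing near the robot. Origin: centre of its underside. To be left alone.
- katori: Bystander: small steel katori (bowl), 86 mm across, 36 mm high, standing at the back of the midline. Origin: centre of its underside. To be left alone.
There are look-alikes about, which are no part of the job. Leave any brown or red look-alike of the tall_glass alone.

How it is judged:
At the end, for the whole second after the job is handed in: Lids within 6 mm of their vessels' axes, down and level; short glass 120-160 mm from the trivet centre on the tiffin's side, tall glass 123-163 mm before the trivet, jar 98-136 mm before the tiffin, each within 18 mm of line; all upright, still, released; pan, tiffin, katori, spare tier unmoved (horizontal distance between pan_lid and pan below 0.006 m and z of pan_lid in the frame of pan between 0.055 and 0.064 m and angle between each of pan_lid, tiffin_lid, pan, tiffin's own z axis and vertical below 0.06 rad and horizontal distance between tiffin_lid and tiffin below 0.006 m and z of tiffin_lid in the frame of tiffin between 0.105 and 0.114 m and horizontal distance between short_glass and trivet between 0.12 and 0.16 m and x of short_glass in the frame of trivet between -0.018 and 0.018 m and horizontal distance between short_glass and tiffin below 0.24 m and x of tall_glass in the frame of trivet between -0.163 and -0.123 m and y of tall_glass in the frame of trivet between -0.018 and 0.018 m and x of jar in the frame of tiffin between -0.136 and -0.098 m and y of jar in the frame of tiffin between -0.018 and 0.018 m and angle between each of short_glass, tall_glass, jar's own z axis and vertical below 0.08 rad and height (world z) of short_glass between -0.004 and 0.005 m and height (world z) of tall_glass between -0.004 and 0.005 m and height (world z) of jar between -0.004 and 0.005 m and distance of each of pan, tiffin from where it was at the start of the episode below 0.015 m and linear speed of each of pan_lid, tiffin_lid, short_glass, tall_glass, jar, pan, tiffin below 0.02 m/s and distance of each of katori, spare_tier from where it was at the start of the episode below 0.02 m); the robot touches nothing.
It fails at once if a glass or the jar is knocked over (angle between any of short_glass, tall_glass, jar's own z axis and vertical above 0.7 rad).
It fails at once if the pan or the tiffin is pushed or lifted away by more than 2 cm (distance of any of pan, tiffin from where it was at the start of the episode above 0.02 m).
It fails at once if the katori or the spare tier is disturbed by more than 3 cm (distance of any of katori, spare_tier from where it was at the start of the episode above 0.03 m).
It also fails if it takes over 144 s, if anything falls off the work surface, if the arm or the gripper's body presses on something with over 40 N, if the wrist force passes 120 N, or if a joint passes its speed limit or range.

## Working session

There is one attempt and no reset: what is moved stays moved. The work goes in short steps, Python scripts to look and compute and a tool call to move; the robot and the scene stay as the last step left them, time stands still between calls to the robot, and variables do not carry over. Pictures are saved under pics/ and viewed, at most 14 in all, crops included, and the job is handed in when it is done.

Besides the shell and the picture viewer there is one more tool, called after "Call:" by a JSON object that holds its "api" and its "payload", one argument or row to a line. drive_tool: Moves the arm, as the interface text tells. Its arguments: {"type":"object","properties":{"rows":{"type":"array","items":{"type":"array","items":{"type":"number"}}},"grip":{"type":"number"},"newtons":{"type":"number"}},"required":["rows"]}

```bash
mkdir -p pics; ls
python3 - <<'E'
from rig import get_state, eyes, order, manip
import cv2,numpy as np
for n in ("scene","top"):
    im,d=eyes.get_image(n); cv2.imwrite(f"pics/{n}0.png",im[:,:,::-1]); np.savez(f"{n}0.npz",im=im,d=d)
    c=eyes.camera_info(n); print(n,c, -np.array(c["R"]).T@np.array(c["t"]), (d>0).mean())
print(get_state())
E
```

```text
pics
scene {'fx': 450.6468591523095, 'fy': 450.6468591523095, 'cx': 278.94526652247254, 'cy': 205.20763882731887, 'R': array([[ 0.74680975,  0.66503324,  0.0024493 ],
       [ 0.47908823, -0.53543814, -0.69554329],
       [-0.46124795,  0.52061194, -0.71848002]]), 't': array([-0.37670959, -0.2196453 ,  1.23834335])} [ 0.9577432  -0.5117784   0.73787482] 0.9960374149659864
top {'fx': 439.61177586105407, 'fy': 439.61177586105407, 'cx': 276.98950734103846, 'cy': 203.6410117008525, 'R': array([[-0.00565691, -0.99954223, -0.02972096],
       [-0.98263813,  0.01106814, -0.18520206],
       [ 0.18544623,  0.02815728, -0.98225092]]), 't': array([0.00767332, 0.49171134, 0.87100782])} [ 0.3216926  -0.02229774  0.94684224] 0.9958078231292516
{'clock': 0.1, 'qpos': array([-1.39499956e+00,  2.76546838e-01,  1.50601148e+00, -2.21950687e-05,
        1.36068478e+00, -1.20987385e-01]), 'qd': array([ 8.25932468e-05, -2.07244259e-03, -4.40457335e-03, -1.48694504e-03,
        5.42452916e-05,  2.17764117e-04]), 'effort': array([ 1.55795624e-03, -4.17699659e+01, -2.46405870e+01, -2.02393412e-04,
        5.86210968e-03, -5.06218768e-06]), 'position': array([ 0.16807546, -0.54943656,  0.2525156 ]), 'ee_rot': array([-8.24612597e-04,  9.89009405e-01,  1.47850316e-01, -3.34595463e-05]), 'contact_force': array([-0.01685274, -0.07227627,  0.12059113]), 'moment': array([-0.01550008, -0.00570327,  0.00356062]), 'gripper_force': 0.0, 'width': 0.0854381999353058}
```

View pics/scene0.png

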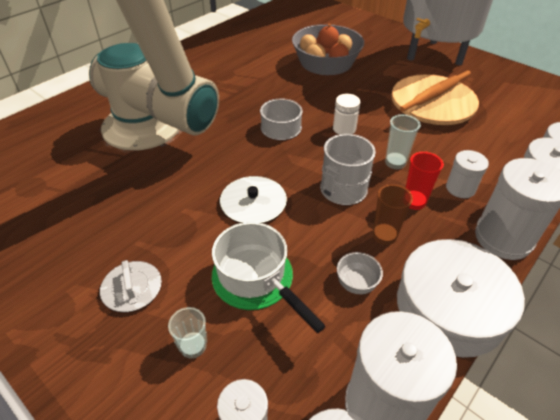

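View pics/top0.png

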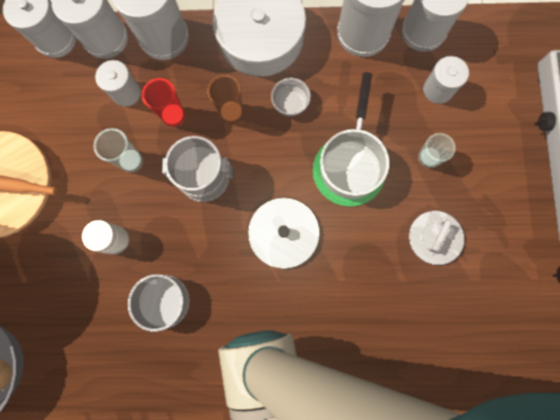

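The tiffin is on the left (+y) at top px (195,165). The pan on the trivet is on the right at (353,165), with its lid at (284,232). The tiffin lid is at (437,238), the short glass at (437,150), the tall clear glass at (118,150), and the white jar at (105,238). The spare tier is at (158,302) and the katori at (291,97). I'll leave the red and brown glasses alone.

```bash
cat > h.py <<'E'
import numpy as np, cv2
from rig import get_state, eyes, order, manip
def ray(n,u,v,z):
    c=eyes.camera_info(n);R=np.array(c["R"]);o=-R.T@np.array(c["t"])
    d=R.T@np.array([(u-c["cx"])/c["fx"],(v-c["cy"])/c["fy"],1.]);return o+d*(z-o[2])/d[2]
def cloud(n,dep):
    c=eyes.camera_info(n);R=np.array(c["R"]);t=np.array(c["t"])
    v,u=np.mgrid[:420,:560]
    p=np.stack([(u-c["cx"])/c["fx"]*dep,(v-c["cy"])/c["fy"]*dep,dep],-1)
    P=(p-t)@R; P[dep<=0]=np.nan; return P
def near(P,c,r,z0,z1):
    return (np.hypot(P[...,0]-c[0],P[...,1]-c[1])<r)&(P[...,2]>z0)&(P[...,2]<z1)
def circ(xy):
    k=np.ones(len(xy),bool)
    for _ in range(4):
        A=np.c_[2*xy[k],np.ones(k.sum())];s=np.linalg.lstsq(A,(xy[k]**2).sum(1),rcond=None)[0]
        r=np.sqrt(s[2]+s[0]**2+s[1]**2);e=np.hypot(*(xy-s[:2]).T)-r
        k=np.abs(e)<max(2*np.median(np.abs(e)),.0015)
    return s[0],s[1],r,np.abs(e[k]).mean()
OBJ=dict(tiffin=((197,165),.12),pan=((353,165),.08),pan_lid=((284,232),.016),tiffin_lid=((437,238),.014),short=((437,148),.078),tall=((111,144),.12),jar=((104,237),.092),spare=((158,302),.058),katori=((291,97),.036))
E
python3 - <<'E'
from h import *
D={n:np.load(n+"0.npz") for n in("scene","top")}
C={n:cloud(n,D[n]["d"]) for n in D}
for k,((u,v),h) in OBJ.items():
    c=ray("top",u,v,h)
    for n in C:
        P=C[n];m=near(P,c,.085,.006,.2);q=P[m]
        if len(q)<20: print(k,n,"few",len(q));continue
        zt=np.percentile(q[:,2],95); b=P[near(P,c,.085,h-.006,h+.006)]
        print(k,np.round(c,3),n,len(q),"z95 %.3f"%zt, len(b), "circ",np.round(circ(b[:,:2]),4) if len(b)>20 else "", "mid",np.round((b.min(0)+b.max(0))/2,3) if len(b) else"")
# trivet green
for n in D:
    hsv=cv2.cvtColor(D[n]["im"],cv2.COLOR_RGB2HSV);m=cv2.inRange(hsv,(45,120,60),(80,255,255))>0
    m&=C[n][...,2]<.02
    q=C[n][m];e=cv2.findContours(m.astype(np.uint8),0,1)[0];e=max(e,key=cv2.contourArea)[:,0]
    w=np.array([ray(n,a,b,.008) for a,b in e]);print("trivet",n,len(q),np.median(q[:,2]),w.min(0),w.max(0));
E
```

```text
tiffin [0.557 0.158 0.12 ] scene 3010 z95 0.118 310 circ [0.5616 0.1632 0.0525 0.0009] mid [0.56  0.163 0.118]
tiffin [0.557 0.158 0.12 ] top 3197 z95 0.120 414 circ [0.5618 0.1676 0.0526 0.001 ] mid [0.563 0.168 0.119]
pan [ 0.563 -0.152  0.08 ] scene 5072 z95 0.079 600 circ [ 0.5705 -0.1589  0.0665  0.0009] mid [ 0.571 -0.158  0.078]
pan [ 0.563 -0.152  0.08 ] top 4122 z95 0.079 498 circ [ 0.5708 -0.154   0.0665  0.0011] mid [ 0.572 -0.154  0.079]
pan_lid [ 0.436 -0.01   0.016] scene 2420 z95 0.027 2292 circ [ 0.4344 -0.0118  0.0586  0.0094] mid [ 0.434 -0.011  0.015]
pan_lid [ 0.436 -0.01   0.016] top 3815 z95 0.018 3673 circ [ 0.4356 -0.0077  0.0581  0.0097] mid [ 0.436 -0.008  0.015]
tiffin_lid [ 0.42  -0.332  0.014] scene 2363 z95 0.047 2092 circ [ 0.422  -0.3351  0.0446  0.007 ] mid [ 0.42  -0.335  0.014]
tiffin_lid [ 0.42  -0.332  0.014] top 2271 z95 0.046 2028 circ [ 0.4231 -0.3307  0.0451  0.0067] mid [ 0.423 -0.33   0.013]
short [ 0.597 -0.324  0.078] scene 1463 z95 0.077 290 circ [ 0.5997 -0.3341  0.0279  0.0007] mid [ 0.599 -0.334  0.076]
short [ 0.597 -0.324  0.078] top
[... 517 characters left out ...]
re [0.293 0.241 0.058] scene 1262 z95 0.057 208 circ [0.2922 0.2437 0.0528 0.0013] mid [0.292 0.245 0.056]
spare [0.293 0.241 0.058] top 1207 z95 0.059 418 circ [0.2931 0.2477 0.0527 0.0011] mid [0.294 0.248 0.057]
katori [ 0.733 -0.028  0.036] scene 1097 z95 0.075 274 circ [ 7.348e-01 -3.050e-02  4.120e-02  7.000e-04] mid [ 0.754 -0.03   0.036]
katori [ 0.733 -0.028  0.036] top 893 z95 0.072 230 circ [ 7.36e-01 -2.59e-02  4.09e-02  7.00e-04] mid [ 0.755 -0.025  0.036]
trivet scene 1097 0.006264948730506565 [ 0.50519464 -0.23746391  0.008     ] [ 0.65349518 -0.1530434   0.008     ]
trivet top 372 0.006650991224923982 [ 0.49618027 -0.17496928  0.008     ] [ 0.61208674 -0.07703867  0.008     ]
```

Run:
```python
from h import *
print("overhang",manip.finger_overhang)
for n in("scene","top"):
    P=cloud(n,np.load(n+"0.npz")["d"])
    q=P[near(P,(.435,-.01),.04,.036,.06)];print(n,"knob",len(q),np.round((q.min(0)+q.max(0))/2,4),np.round(q.max(0)-q.min(0),3))
    q=P[near(P,(.4225,-.333),.06,.040,.06)]
    r=cv2.minAreaRect((q[:,:2]*1000).astype(np.float32));_,_,V=np.linalg.svd(q[:,:2]-q[:,:2].mean(0))
    print("strap",len(q),r,"z",q[:,2].max(),"dir",V[0],np.degrees(np.arctan2(*V[0][::-1])))
    for c,h in (((.435,-.01),.016),((.4225,-.333),.014)):
        m=near(P,c,.09,.006,.03).astype(np.uint8); e=max(cv2.findContours(m,0,1)[0],key=cv2.contourArea)[:,0]
        w=P[e[:,1],e[:,0]]; print(" rim",np.round(circ(w[:,:2]),4),w[:,2].mean())
```

```text
overhang 0.022
scene knob 92 [ 0.435  -0.0132  0.042 ] [0.026 0.025 0.011]
strap 211 ((421.7623291015625, -334.8554382324219), (12.239128112792969, 68.24020385742188), 60.8400993347168) z 0.050074408689940515 dir [ 0.88049035 -0.47406407] -28.298429199566243
 rim [ 0.4345 -0.012   0.0735  0.0007] 0.013663608997069556
 rim [ 0.4215 -0.3348  0.0555  0.0007] 0.013106217099583836
top knob 118 [ 0.4358 -0.0074  0.0431] [0.023 0.023 0.013]
strap 207 ((422.4427185058594, -330.80072021484375), (12.883502006530762, 66.96002197265625), 60.92416000366211) z 0.05096123592362639 dir [-0.87706356  0.48037435] 151.29014599620746
 rim [ 0.4357 -0.0077  0.0737  0.0005] 0.013887780963724413
 rim [ 0.4231 -0.3306  0.0557  0.0006] 0.011207932479814218
```

Call:
{"api": "drive_tool", "payload": {
  "rows": [
    [0,0,0,0.7],
    [0,0,-0.3,1.5],
    [0,0,-0.6,2.2],
    [0,0,-1,2.84],
    [0,0,-1,2.84],
    [0,0,-1,2.84],
    [0,0,-1,2.84],
    [0,0,-1,2.84]
  ],
  "grip": 85,
  "newtons": 30
}}

```text
clock: 0.77
position: [0.1681, -0.5495, 0.2775]
ee_rot: [-0.001, 1.0, 0.0, -0.0]
contact_force: [-0.2, 0.1, 0.6]
width: 0.0848
gripper_force: 0.0
```

Call:
{"api": "drive_tool", "payload": {
  "rows": [
    [1.27,-1.08,0.5,0.8],
    [2.54,-2.16,1.0,1.6],
    [3.8,-3.25,1.5,2.4],
    [5.08,-4.33,2.0,3.2],
    [6.35,-5.4,2.5,4.0],
    [7.6,-6.5,3.0,4.83],
    [8.9,-7.6,3.4,4.83],
    [10.16,-8.66,3.8,4.83]
  ]
}}

```text
clock: 1.43
position: [0.4129, -0.3403, 0.1855]
ee_rot: [-0.0, 0.968, -0.25, -0.0]
contact_force: [0.6, -1.3, -0.1]
width: 0.0851
gripper_force: 0.0
```

Call:
{"api": "drive_tool", "payload": {
  "rows": [
    [0,0,0,0],
    [0,0,0,0],
    [0,0,0.5,0],
    [0,0,1.0,0],
    [0,0,1.5,0],
    [0,0,2.0,0],
    [0,0,2.5,0],
    [0,0,2.5,0]
  ],
  "grip": 50
}}

```text
clock: 2.1
position: [0.4098, -0.3423, 0.122]
ee_rot: [-0.001, 0.968, -0.251, -0.002]
contact_force: [-0.8, -0.3, -0.3]
width: 0.0494
gripper_force: 0.0
```

Call:
{"api": "drive_tool", "payload": {
  "rows": [
    [0.12,-0.28,0,0],
    [0.25,-0.56,0.3,0],
    [0.25,-0.56,0.9,0],
    [0.25,-0.56,1.5,0],
    [0.25,-0.56,2.1,0],
    [0.25,-0.56,2.6,0],
    [0.25,-0.56,3.0,0],
    [0.25,-0.56,3.0,0]
  ]
}}

```text
clock: 2.77
position: [0.4239, -0.3321, 0.0476]
ee_rot: [-0.001, 0.968, -0.25, -0.001]
contact_force: [-0.5, -0.0, 0.1]
width: 0.0498
gripper_force: 0.0
```

Call:
{"api": "drive_tool", "payload": {
  "rows": [
    [0,0,0,0],
    [0,0,0,0],
    [0,0,0,0],
    [0,0,0,0],
    [0,0,0,0],
    [0,0,0,0],
    [0,0,0,0],
    [0,0,0,0]
  ],
  "grip": 0
}}

```text
clock: 3.43
position: [0.425, -0.3336, 0.0501]
ee_rot: [0.001, 0.968, -0.251, 0.001]
contact_force: [-0.0, 0.5, 6.2]
width: 0.011
gripper_force: 32.0
```

Call:
{"api": "drive_tool", "payload": {
  "rows": [
    [0,0,-0.3,0],
    [0,0,-0.7,0],
    [0,0,-1.5,0],
    [0,0,-2.5,0],
    [0,0,-3.7,0],
    [0,0,-5.0,0],
    [0,0,-6.3,0],
    [0,0,-7.2,0]
  ]
}}

```text
clock: 4.1
position: [0.4246, -0.3332, 0.2328]
ee_rot: [0.001, 0.968, -0.25, 0.002]
contact_force: [0.5, -0.0, -1.0]
width: 0.0112
gripper_force: 31.1
```

Run:
```python
from h import *
for n in("scene","top"):
    im,d=eyes.get_image(n); cv2.imwrite(f"pics/{n}1.png",im[60:360,:,::-1] if n=="scene" else im[80:400,250:,::-1])
print(get_state()["position"],get_state()["contact_force"])
```

```text
[ 0.42594246 -0.33454684  0.23421839] [ 0.82120171 -1.0946205  -0.55552833]
```

View pics/scene1.png

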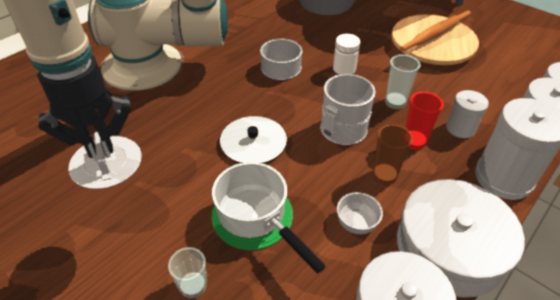

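The scene view (crop) shows the tiffin lid held level below the gripper at (105,160). Next I measure where its centre sits relative to the TCP.

```bash
cat >> h.py <<'E'
def lidc(R,zoff,name=None):
    """centre of a held lid's flange: contour of points in flange height band near the TCP"""
    s=get_state();p=s["position"]
    for n in("scene","top"):
        im,d=eyes.get_image(n);P=cloud(n,d)
        b=P[near(P,p,R+.03,p[2]+zoff-.012,p[2]+zoff+.006)]
        if len(b)<30: print(n,"few",len(b));continue
        h=cv2.convexHull((b[:,:2]*1e4).astype(np.float32))[:,0]/1e4
        r=np.array([h[np.argmax(h@np.array([np.cos(a),np.sin(a)]))] for a in np.arange(0,6.28,.1)])
        ok=np.hypot(*(r-p[:2]).T)>R-.012
        print(n,len(b),"z",np.round(np.percentile(b[:,2],[5,50,95]),4),"circ",np.round(circ(r[ok]),4),"minus tcp",np.round(np.array(circ(r[ok])[:2])-p[:2],4))
    print(p)
E
python3 -c "
from h import *
lidc(.056,-.034)"
```

```text
scene 2270 z [0.1953 0.1972 0.1993] circ [ 0.4231 -0.3347  0.0568  0.0005] minus tcp [-0.0028 -0.0001]
top 1877 z [0.1915 0.1938 0.1965] circ [ 4.233e-01 -3.286e-01  5.570e-02  4.000e-04] minus tcp [-0.0026  0.0059]
[ 0.42594246 -0.33454684  0.23421839]
```

Call:
{"api": "drive_tool", "payload": {
  "rows": [
    [-0.2,-0.8,-0.3,0],
    [-0.45,-2.0,-0.6,0],
    [-0.8,-3.3,-0.6,0],
    [-1.1,-4.6,-0.6,0],
    [-1.4,-5.9,-0.6,0],
    [-1.7,-7.2,-0.6,0],
    [-2.03,-8.5,-0.6,0],
    [-2.34,-9.8,-0.6,0]
  ]
}}

```text
clock: 4.97
position: [0.4906, -0.0883, 0.2419]
ee_rot: [-0.0, 0.968, -0.251, -0.002]
contact_force: [0.1, 0.6, -0.8]
width: 0.0112
gripper_force: 31.1
```

Call:
{"api": "drive_tool", "payload": {
  "rows": [
    [-0.3,-1.3,0,0],
    [-0.62,-2.6,0,0],
    [-0.93,-3.9,0,0],
    [-1.24,-5.2,0,0],
    [-1.55,-6.5,0,0],
    [-1.86,-7.8,0,0],
    [-2.17,-9.1,0,0],
    [-2.4,-10.0,0,0]
  ]
}}

```text
clock: 5.63
position: [0.5599, 0.1601, 0.2415]
ee_rot: [0.0, 0.968, -0.25, -0.002]
contact_force: [0.9, 0.8, -1.9]
width: 0.0114
gripper_force: 31.1
```

Call:
{"api": "drive_tool", "payload": {
  "rows": [
    [0,0,0,0],
    [0,0,0,0],
    [0,0,0,0],
    [0,0,0,0],
    [0,0,0,0],
    [0,0,0,0],
    [0,0,0,0],
    [0,0,0,0]
  ]
}}

```text
clock: 6.3
position: [0.5608, 0.1568, 0.2442]
ee_rot: [0.0, 0.968, -0.251, 0.0]
contact_force: [0.2, 0.9, -0.3]
width: 0.0114
gripper_force: 31.1
```

```bash
python3 -c "
from h import *
lidc(.056,-.038)"
```

```text
scene 1187 z [0.2045 0.2066 0.2088] circ [0.5573 0.1565 0.0571 0.0006] minus tcp [-0.0035 -0.0004]
top 1651 z [0.2048 0.2072 0.2099] circ [5.589e-01 1.596e-01 5.650e-02 4.000e-04] minus tcp [-0.0019  0.0027]
[0.56079151 0.15684151 0.24422579]
```

Call:
{"api": "drive_tool", "payload": {
  "rows": [
    [0,-0.33,0,0],
    [0,-0.33,0.5,0],
    [0,-0.33,1.0,0],
    [0,-0.33,1.5,0],
    [0,-0.33,2.0,0],
    [0,-0.33,2.3,0],
    [0,-0.33,2.3,0],
    [0,-0.33,2.3,0]
  ]
}}

```text
clock: 7.07
position: [0.5649, 0.1649, 0.1864]
ee_rot: [0.0, 0.968, -0.25, -0.0]
contact_force: [1.2, 0.3, -0.9]
width: 0.0111
gripper_force: 31.1
```

Call:
{"api": "drive_tool", "payload": {
  "rows": [
    [0,0,0,0],
    [0,0,0.2,0],
    [0,0,0.4,0],
    [0,0,0.6,0],
    [0,0,0.7,0],
    [0,0,0.8,0],
    [0,0,0.85,0],
    [0,0,0.85,0]
  ]
}}

```text
clock: 7.73
position: [0.5646, 0.1646, 0.1648]
ee_rot: [0.0, 0.968, -0.251, -0.0]
contact_force: [0.1, -0.2, -1.3]
width: 0.0114
gripper_force: 31.1
```

Call:
{"api": "drive_tool", "payload": {
  "rows": [
    [0,0,0.04,0],
    [0,0,0.08,0],
    [0,0,0.12,0],
    [0,0,0.15,0],
    [0,0,0.15,0],
    [0,0,0.15,0],
    [0,0,0.15,0],
    [0,0,0.15,0]
  ]
}}

```text
clock: 8.4
position: [0.5648, 0.1646, 0.1616]
ee_rot: [0.0, 0.968, -0.251, 0.0]
contact_force: [-1.1, -1.0, -1.3]
width: 0.0112
gripper_force: 31.1
```

Call:
{"api": "drive_tool", "payload": {
  "rows": [
    [0,0,0.04,0],
    [0,0,0.08,0],
    [0,0,0.1,0],
    [0,0,0.1,0],
    [0,0,0.1,0],
    [0,0,0.1,0],
    [0,0,0.1,0],
    [0,0,0.1,0]
  ]
}}

```text
clock: 9.07
position: [0.5649, 0.1646, 0.1601]
ee_rot: [-0.0, 0.968, -0.25, 0.0]
contact_force: [-2.5, 0.5, 5.0]
width: 0.0115
gripper_force: 31.9
```

Call:
{"api": "drive_tool", "payload": {
  "rows": [
    [0,0,0,0],
    [0,0,0,0],
    [0,0,0,0],
    [0,0,0,0],
    [0,0,-0.3,0],
    [0,0,-1.0,0],
    [0,0,-2.0,0],
    [0,0,-3.0,0]
  ],
  "grip": 45
}}

```text
clock: 9.73
position: [0.5644, 0.1645, 0.2346]
ee_rot: [0.0, 0.968, -0.25, -0.001]
contact_force: [0.2, -0.3, -0.1]
width: 0.0449
gripper_force: 0.0
```

Call:
{"api": "drive_tool", "payload": {
  "rows": [
    [0,0,0,-0.8],
    [0,0,0,-1.6],
    [0,0,0,-2.4],
    [0,0,0,-3.2],
    [0,0,0,-4.0],
    [0,0,0,-4.83],
    [0,0,0,-4.83],
    [0,0,0,-4.83]
  ]
}}

```text
clock: 10.4
position: [0.5649, 0.1646, 0.2344]
ee_rot: [0.0, 1.0, -0.001, 0.0]
contact_force: [0.3, -0.3, 0.2]
width: 0.0451
gripper_force: 0.0
```

Call:
{"api": "drive_tool", "payload": {
  "rows": [
    [-0.6,0.9,0,0],
    [-1.3,1.8,0,0],
    [-2.0,2.7,0,0],
    [-2.7,3.6,0,0],
    [-3.5,4.7,0,0],
    [-4.2,5.7,0,0],
    [-4.9,6.6,0,0],
    [-5.2,7.0,0,0]
  ],
  "grip": 60
}}

```text
clock: 11.07
position: [0.4322, -0.0122, 0.2343]
ee_rot: [0.001, 1.0, -0.002, -0.001]
contact_force: [0.0, 0.1, 0.6]
width: 0.0599
gripper_force: 0.0
```

Run:
```python
from h import *
for n in("scene","top"):
    im,d=eyes.get_image(n);P=cloud(n,d)
    b=P[near(P,(.5617,.165),.08,.1,.2)];h=cv2.convexHull((b[b[:,2]<.14][:,:2]*1e4).astype(np.float32))[:,0]/1e4
    q=b[(b[:,2]>.118)&(b[:,2]<.135)]
    A=np.c_[q[:,:2]-[.56,.165],np.ones(len(q))]
    print(n,"lid",circ(h),"plate z,tilt",np.linalg.lstsq(A,q[:,2],rcond=None)[0],"strap z",b[:,2].max())
print(get_state()["position"])
```

```text
scene lid (np.float64(0.5597852295772591), np.float64(0.15962281737368744), np.float64(0.05987142740692463), np.float64(0.0007823581414243952)) plate z,tilt [-0.00207206  0.00292933  0.12282973] strap z 0.1596149356047492
top lid (np.float64(0.5641046178370928), np.float64(0.17578797699991341), np.float64(0.056768785183708294), np.float64(0.0005484671048824954)) plate z,tilt [-0.00497117 -0.00955533  0.12344203] strap z 0.16079858009414527
[ 0.43338552 -0.01157751  0.23443926]
```

Call:
{"api": "drive_tool", "payload": {
  "rows": [
    [0.07,-0.06,0.7,0],
    [0.07,-0.06,1.8,0],
    [0.07,-0.06,3.0,0],
    [0.07,-0.06,4.2,0],
    [0.07,-0.06,5.4,0],
    [0.07,-0.06,6.5,0],
    [0.07,-0.06,7.2,0],
    [0.07,-0.06,7.5,0]
  ]
}}

```text
clock: 11.83
position: [0.4357, -0.0079, 0.0442]
ee_rot: [-0.001, 1.0, -0.001, -0.002]
contact_force: [0.1, -0.3, 0.0]
width: 0.0601
gripper_force: 0.0
```

Call:
{"api": "drive_tool", "payload": {
  "rows": [
    [0,0,0,0],
    [0,0,0,0],
    [0,0,0,0],
    [0,0,0,0],
    [0,0,0,0],
    [0,0,0,0],
    [0,0,0,0],
    [0,0,0,0]
  ],
  "grip": 10
}}

```text
clock: 12.5
position: [0.4377, -0.0089, 0.0477]
ee_rot: [0.0, 1.0, -0.001, 0.002]
contact_force: [1.2, 1.7, 6.9]
width: 0.0247
gripper_force: 30.2
```

Call:
{"api": "drive_tool", "payload": {
  "rows": [
    [0,0,-0.3,0],
    [0,0,-0.7,0],
    [0,0,-1.5,0],
    [0,0,-2.5,0],
    [0,0,-3.7,0],
    [0,0,-4.7,0],
    [0,0,-5.2,0],
    [0,0,-5.2,0]
  ]
}}

```text
clock: 13.17
position: [0.438, -0.0092, 0.1797]
ee_rot: [0.001, 1.0, -0.0, 0.003]
contact_force: [0.2, 0.3, -1.5]
width: 0.0246
gripper_force: 29.9
```

```bash
python3 -c "
from h import *
lidc(.074,-.032)
print(get_state()['contact_force'])"
```

```text
scene 2175 z [0.1444 0.1464 0.1484] circ [ 0.4347 -0.0105  0.075   0.0005] minus tcp [-0.0033 -0.0013]
top 1888 z [0.1422 0.1447 0.1471] circ [ 0.4323 -0.0049  0.0723  0.0006] minus tcp [-0.0057  0.0043]
[ 0.43801596 -0.00920161  0.17971045]
[-0.42377274 -0.07315475 -2.7269223 ]
```

Call:
{"api": "drive_tool", "payload": {
  "rows": [
    [0.4,0.43,0,0],
    [1.2,1.3,0,0],
    [2.0,2.2,0,0],
    [2.9,3.15,0,0],
    [3.8,4.1,0,0],
    [4.6,5.0,0,0],
    [5.2,5.64,0,0],
    [5.46,5.92,0,0]
  ]
}}

```text
clock: 13.93
position: [0.5748, -0.1603, 0.1741]
ee_rot: [0.0, 1.0, -0.001, -0.001]
contact_force: [-0.0, 0.6, -1.6]
width: 0.0246
gripper_force: 29.9
```

Call:
{"api": "drive_tool", "payload": {
  "rows": [
    [0,0,0,0],
    [0,0,0.2,0],
    [0,0,0.4,0],
    [0,0,0.6,0],
    [0,0,0.8,0],
    [0,0,0.8,0],
    [0,0,0.8,0],
    [0,0,0.8,0]
  ]
}}

```text
clock: 14.6
position: [0.5728, -0.1566, 0.1568]
ee_rot: [0.0, 1.0, -0.0, 0.0]
contact_force: [0.7, 0.0, -1.9]
width: 0.0246
gripper_force: 29.9
```

```bash
python3 -c "
from h import *
lidc(.074,-.035)"
```

```text
scene 3227 z [0.1215 0.1234 0.1253] circ [ 5.688e-01 -1.579e-01  7.490e-02  4.000e-04] minus tcp [-0.004  -0.0014]
top few 19
[ 0.57280343 -0.15658194  0.15682904]
```

Call:
{"api": "drive_tool", "payload": {
  "rows": [
    [0.07,0.04,0.1,0],
    [0.07,0.04,0.4,0],
    [0.07,0.04,0.7,0],
    [0.07,0.04,1.0,0],
    [0.07,0.04,1.2,0],
    [0.07,0.04,1.35,0],
    [0.07,0.04,1.45,0],
    [0.07,0.04,1.45,0]
  ]
}}

```text
clock: 15.37
position: [0.5742, -0.1578, 0.1195]
ee_rot: [-0.0, 1.0, -0.0, -0.001]
contact_force: [-0.1, -0.7, -1.4]
width: 0.0244
gripper_force: 29.9
```

Call:
{"api": "drive_tool", "payload": {
  "rows": [
    [0,0,0.04,0],
    [0,0,0.08,0],
    [0,0,0.12,0],
    [0,0,0.14,0],
    [0,0,0.14,0],
    [0,0,0.14,0],
    [0,0,0.14,0],
    [0,0,0.14,0]
  ]
}}

```text
clock: 16.03
position: [0.5746, -0.158, 0.1169]
ee_rot: [0.0, 1.0, -0.0, 0.0]
contact_force: [0.4, -0.4, -2.6]
width: 0.0244
gripper_force: 29.9
```

Call:
{"api": "drive_tool", "payload": {
  "rows": [
    [0,0,0.04,0],
    [0,0,0.08,0],
    [0,0,0.12,0],
    [0,0,0.12,0],
    [0,0,0.12,0],
    [0,0,0.12,0],
    [0,0,0.12,0],
    [0,0,0.12,0]
  ]
}}

```text
clock: 16.7
position: [0.5748, -0.158, 0.1158]
ee_rot: [0.0, 1.0, -0.0, 0.001]
contact_force: [-2.4, 2.1, 9.2]
width: 0.0246
gripper_force: 30.9
```

Call:
{"api": "drive_tool", "payload": {
  "rows": [
    [0,0,0,0],
    [0,0,0,0],
    [0,0,0,0],
    [0,0,0,0],
    [0,0,-0.4,0],
    [0,0,-1.5,0],
    [0,0,-2.8,0],
    [0,0,-4.0,0]
  ],
  "grip": 60
}}

```text
clock: 17.37
position: [0.5744, -0.1578, 0.2153]
ee_rot: [-0.0, 1.0, -0.0, -0.0]
contact_force: [0.5, -0.8, -0.6]
width: 0.0599
gripper_force: 0.0
```

Call:
{"api": "drive_tool", "payload": {
  "rows": [
    [0.1,0.6,0,0],
    [0.25,1.7,0,0],
    [0.4,2.8,0,0],
    [0.55,3.9,0,0],
    [0.7,5.0,0,0],
    [0.85,6.1,0,0],
    [0.95,6.7,0,0],
    [1.0,6.96,0,0]
  ],
  "grip": 85
}}

```text
clock: 18.03
position: [0.5995, -0.3345, 0.2134]
ee_rot: [0.0, 1.0, -0.001, -0.0]
contact_force: [-0.5, -1.6, -0.8]
width: 0.085
gripper_force: 0.0
```

Run:
```python
from h import *
for n in("scene","top"):
    im,d=eyes.get_image(n);P=cloud(n,d); cv2.imwrite(f"pics/{n}2.png",im[...,::-1])
    b=P[near(P,(.5707,-.1565),.085,.07,.1)]
    if len(b)<50: print(n,"few");continue
    h=cv2.convexHull((b[:,:2]*1e4).astype(np.float32))[:,0]/1e4
    A=np.c_[b[:,:2]-[.57,-.157],np.ones(len(b))]
    print(n,"lid",circ(h),"plate z,tilt",np.linalg.lstsq(A,b[:,2],rcond=None)[0])
    b=P[near(P,(.600,-.332),.05,.072,.084)]
    if len(b)>20: print("short",circ(b[:,:2]))
print(get_state()["position"])
```

```text
scene lid (np.float64(0.5708146823766497), np.float64(-0.15966474759457627), np.float64(0.07466018131684694), np.float64(0.00040828393964667005)) plate z,tilt [-0.0021057  -0.00065379  0.08262053]
short (np.float64(0.5997092672156791), np.float64(-0.3339580842461316), np.float64(0.02807395619338783), np.float64(0.0007743031416179022))
top lid (np.float64(0.5727504208975536), np.float64(-0.15593504469181135), np.float64(0.0745295124491026), np.float64(0.0002535217913556675)) plate z,tilt [-0.00065551  0.00197478  0.08244859]
short (np.float64(0.6003800489867733), np.float64(-0.32927566001338476), np.float64(0.028014949983315548), np.float64(0.0007472957449243561))
[ 0.59939012 -0.33244315  0.21341072]
```

View pics/scene2.png

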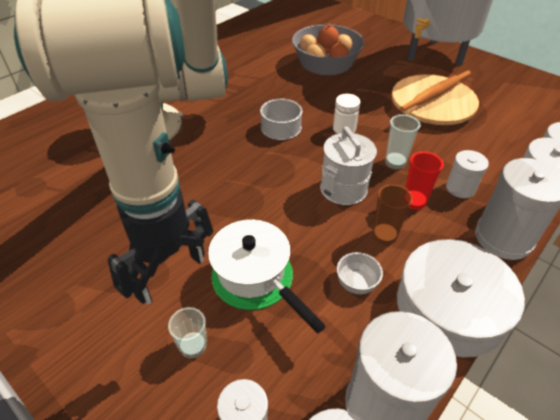

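The picture shows the pan lid seated at (250,255), the tiffin lid seated at (348,155), and the open gripper above the short glass at (188,330).

Call:
{"api": "drive_tool", "payload": {
  "rows": [
    [0.03,-0.03,0.3,0],
    [0.03,-0.03,1.1,0],
    [0.03,-0.03,2.1,0],
    [0.03,-0.03,3.1,0],
    [0.03,-0.03,4.1,0],
    [0.03,-0.03,5.1,0],
    [0.03,-0.03,5.8,0],
    [0.03,-0.03,6.1,0]
  ]
}}

```text
clock: 18.8
position: [0.5984, -0.3277, 0.058]
ee_rot: [-0.002, 1.0, 0.001, -0.003]
contact_force: [-0.4, 0.7, -0.7]
width: 0.0848
gripper_force: 0.0
```

Call:
{"api": "drive_tool", "payload": {
  "rows": [
    [0,0,0,0],
    [0,0,0,0],
    [0,0,0,0],
    [0,0,0,0],
    [0,0,0,0],
    [0,0,0,0],
    [0,0,0,0],
    [0,0,0,0]
  ],
  "grip": 40,
  "newtons": 25
}}

```text
clock: 19.47
position: [0.6009, -0.3316, 0.0625]
ee_rot: [0.001, 1.0, -0.0, 0.001]
contact_force: [0.2, 0.2, 4.1]
width: 0.0585
gripper_force: 27.3
```

Call:
{"api": "drive_tool", "payload": {
  "rows": [
    [0,0,-0.2,0],
    [0,0,-0.8,0],
    [0,0,-1.8,0],
    [0,0,-3.0,0],
    [0,0,-4.2,0],
    [0,0,-5.4,0],
    [0,0,-6.5,0],
    [0,0,-7.2,0]
  ]
}}

```text
clock: 20.13
position: [0.6007, -0.3316, 0.2446]
ee_rot: [0.001, 1.0, -0.0, 0.001]
contact_force: [1.4, 0.5, -1.3]
width: 0.0586
gripper_force: 27.3
```

Call:
{"api": "drive_tool", "payload": {
  "rows": [
    [0,-0.3,0,0],
    [-0.1,-1.0,0,0],
    [-0.2,-1.9,0,0],
    [-0.3,-2.9,0,0],
    [-0.4,-3.9,0,0],
    [-0.5,-4.9,0,0],
    [-0.6,-5.9,0,0],
    [-0.7,-6.9,0,0]
  ]
}}

```text
clock: 20.8
position: [0.5813, -0.1566, 0.2391]
ee_rot: [-0.001, 1.0, -0.0, -0.002]
contact_force: [-0.6, 0.0, -1.1]
width: 0.0588
gripper_force: 27.4
```

Call:
{"api": "drive_tool", "payload": {
  "rows": [
    [-0.1,-0.9,0,0],
    [-0.2,-1.9,0,0],
    [-0.3,-2.9,0,0],
    [-0.4,-3.9,0,0],
    [-0.5,-4.8,0,0],
    [-0.5,-5.4,0,0],
    [-0.5,-5.7,0,0],
    [-0.5,-5.7,0,0]
  ]
}}

```text
clock: 21.47
position: [0.5693, -0.0143, 0.2399]
ee_rot: [-0.0, 1.0, 0.001, -0.001]
contact_force: [-0.8, -1.3, -1.8]
width: 0.0583
gripper_force: 27.4
```

Call:
{"api": "drive_tool", "payload": {
  "rows": [
    [0,0,0,0],
    [0,0,0,0],
    [0,0,0,0],
    [0,0,0,0],
    [0,0,0,0],
    [0,0,0,0],
    [0,0,0,0],
    [0,0,0,0]
  ]
}}

```text
clock: 22.13
position: [0.5704, -0.0163, 0.2413]
ee_rot: [0.0, 1.0, -0.0, -0.0]
contact_force: [0.3, 0.4, -1.7]
width: 0.059
gripper_force: 27.4
```

Run:
```python
from h import *
p=get_state()["position"];print(p)
for n in("scene","top"):
    im,d=eyes.get_image(n);P=cloud(n,d); cv2.imwrite(f"pics/{n}3.png",im[...,::-1])
    m=near(P,p,.04,p[2]-.08,p[2]-.03);b=P[m]
    print(n,len(b),np.round([b.min(0),b.max(0)],3).tolist())
```

```text
[ 0.57041832 -0.0163286   0.24130327]
scene 319 [[0.551, -0.045, 0.178], [0.595, -0.002, 0.211]]
top 389 [[0.545, -0.04, 0.182], [0.592, 0.007, 0.211]]
```

View pics/scene3.png

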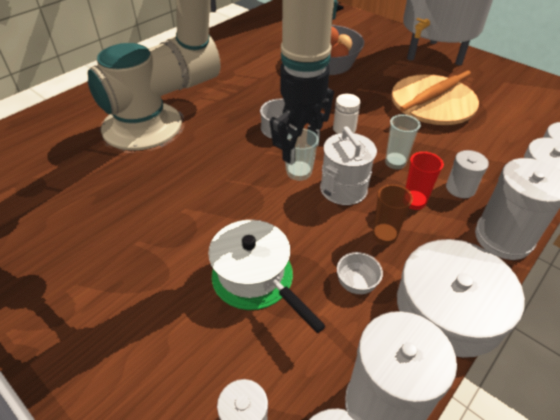

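The short glass is held upright at (300,155) with its foot about 62 mm below the TCP. I'll lower it now.

Call:
{"api": "drive_tool", "payload": {
  "rows": [
    [0,0,0.5,0],
    [0,0,1.5,0],
    [0,0,2.6,0],
    [0,0,3.7,0],
    [0,0,4.8,0],
    [0,0,5.8,0],
    [0,0,6.6,0],
    [0,0,6.8,0]
  ]
}}

```text
clock: 22.9
position: [0.5681, -0.0158, 0.068]
ee_rot: [-0.0, 1.0, -0.0, -0.003]
contact_force: [-0.9, -0.1, -0.8]
width: 0.0585
gripper_force: 27.5
```

Call:
{"api": "drive_tool", "payload": {
  "rows": [
    [0,0,0,0],
    [0,0,0.05,0],
    [0,0,0.1,0],
    [0,0,0.15,0],
    [0,0,0.2,0],
    [0,0,0.24,0],
    [0,0,0.28,0],
    [0,0,0.28,0]
  ]
}}

```text
clock: 23.57
position: [0.5704, -0.0161, 0.0644]
ee_rot: [0.0, 1.0, -0.0, 0.0]
contact_force: [0.1, -0.7, -1.7]
width: 0.0587
gripper_force: 27.5
```

Call:
{"api": "drive_tool", "payload": {
  "rows": [
    [0,0,0.04,0],
    [0,0,0.08,0],
    [0,0,0.1,0],
    [0,0,0.1,0],
    [0,0,0.1,0],
    [0,0,0.1,0],
    [0,0,0.1,0],
    [0,0,0.1,0]
  ]
}}

```text
clock: 24.23
position: [0.571, -0.0163, 0.0625]
ee_rot: [0.0, 1.0, -0.0, 0.001]
contact_force: [-1.3, -0.7, 4.6]
width: 0.0587
gripper_force: 27.8
```

Call:
{"api": "drive_tool", "payload": {
  "rows": [
    [0,0,0,0],
    [0,0,0,0],
    [0,0,0,0],
    [0,0,0,0],
    [0,0,-0.5,0],
    [0,0,-1.5,0],
    [0,0,-2.7,0],
    [0,0,-4.0,0]
  ],
  "grip": 78
}}

```text
clock: 24.9
position: [0.5694, -0.016, 0.1616]
ee_rot: [-0.0, 1.0, -0.0, -0.002]
contact_force: [0.6, -0.2, -0.4]
width: 0.0779
gripper_force: 0.0
```

Call:
{"api": "drive_tool", "payload": {
  "rows": [
    [0,0,-0.8,0],
    [0,0,-1.9,0],
    [0,0,-3.0,0],
    [0,0,-3.8,0],
    [0,0,-4.0,0],
    [0.1,-0.5,-4.0,0],
    [0.2,-1.4,-4.0,0],
    [0.3,-2.4,-4.0,0]
  ],
  "grip": 85
}}

```text
clock: 25.57
position: [0.5772, 0.0445, 0.2597]
ee_rot: [-0.0, 1.0, -0.001, -0.002]
contact_force: [0.4, 1.2, 0.6]
width: 0.085
gripper_force: 0.0
```

Call:
{"api": "drive_tool", "payload": {
  "rows": [
    [0.1,-1.2,0,0],
    [0.2,-2.4,0,0],
    [0.3,-3.6,0,0],
    [0.4,-4.8,0,0],
    [0.5,-6.0,0,0],
    [0.6,-7.2,0,0],
    [0.8,-8.4,0,0],
    [0.9,-9.6,0,0]
  ]
}}

```text
clock: 26.23
position: [0.5995, 0.2861, 0.2588]
ee_rot: [0.001, 1.0, -0.0, -0.002]
contact_force: [-0.6, 0.4, -0.0]
width: 0.0849
gripper_force: 0.0
```

Call:
{"api": "drive_tool", "payload": {
  "rows": [
    [0,-0.9,0,0],
    [0,-1.5,0,0],
    [0,-1.86,0,0],
    [0,-1.86,0,0],
    [0,-1.86,0,0],
    [0,-1.86,0,0],
    [0,-1.86,0,0],
    [0,-1.86,0,0]
  ]
}}

```text
clock: 26.9
position: [0.6009, 0.329, 0.2621]
ee_rot: [0.0, 1.0, -0.001, 0.0]
contact_force: [0.6, 1.1, -0.3]
width: 0.0851
gripper_force: 0.0
```

Run:
```python
from h import *
p=get_state()["position"];print(p)
for n in("scene","top"):
    im,d=eyes.get_image(n);P=cloud(n,d); cv2.imwrite(f"pics/{n}4.png",im[...,::-1])
    for k,c,h in(("short",(.571,-.0165),.078),("tall",(.6016,.3305),.12),("jar",(.424,.3567),.092)):
        b=P[near(P,c,.05,h-.006,h+.006)]
        if len(b)>20: print(n,k,np.round(circ(b[:,:2]),4))
```

```text
[0.60088485 0.32903125 0.26209302]
scene short [ 0.5693 -0.0205  0.0281  0.0007]
scene tall [0.601  0.3289 0.0316 0.0011]
scene jar [0.424  0.3547 0.024  0.0037]
top short [ 0.57   -0.0159  0.0281  0.0007]
top tall [0.6016 0.3329 0.0316 0.001 ]
top jar [0.4242 0.3591 0.0235 0.0039]
```

View pics/scene4.png

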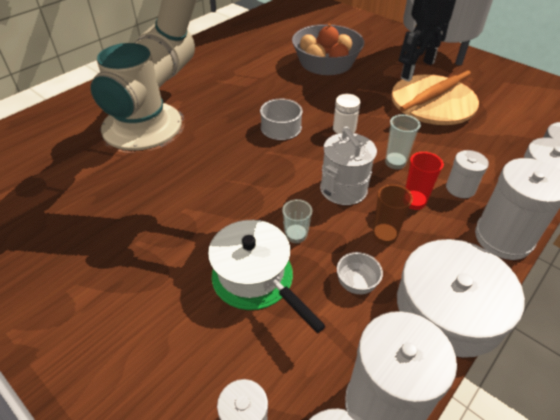

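The short glass stands at (296,222) between pan and tiffin, and the gripper is above the tall clear glass at (402,140).

Call:
{"api": "drive_tool", "payload": {
  "rows": [
    [0.02,-0.07,0.1,0],
    [0.02,-0.07,0.8,0],
    [0.02,-0.07,1.6,0],
    [0.02,-0.07,2.6,0],
    [0.02,-0.07,3.6,0],
    [0.02,-0.07,4.6,0],
    [0.02,-0.07,5.3,0],
    [0.02,-0.07,5.6,0]
  ]
}}

```text
clock: 27.67
position: [0.5995, 0.3312, 0.1184]
ee_rot: [0.001, 1.0, -0.0, -0.003]
contact_force: [-0.2, -0.9, -0.8]
width: 0.0855
gripper_force: 0.0
```

Call:
{"api": "drive_tool", "payload": {
  "rows": [
    [0,0,0.3,0],
    [0,0,0.6,0],
    [0,0,0.9,0],
    [0,0,1.08,0],
    [0,0,1.08,0],
    [0,0,1.08,0],
    [0,0,1.08,0],
    [0,0,1.08,0]
  ]
}}

```text
clock: 28.33
position: [0.6015, 0.3323, 0.0955]
ee_rot: [-0.0, 1.0, -0.0, 0.001]
contact_force: [0.0, -0.0, -0.1]
width: 0.085
gripper_force: 0.0
```

Call:
{"api": "drive_tool", "payload": {
  "rows": [
    [0,0,0,0],
    [0,0,0,0],
    [0,0,0,0],
    [0,0,0,0],
    [0,0,0,0],
    [0,0,0,0],
    [0,0,0,0],
    [0,0,0,0]
  ],
  "grip": 45,
  "newtons": 30
}}

```text
clock: 29.0
position: [0.6015, 0.3322, 0.0957]
ee_rot: [-0.0, 1.0, -0.0, 0.001]
contact_force: [-1.1, -1.0, 5.6]
width: 0.0648
gripper_force: 32.9
```

Call:
{"api": "drive_tool", "payload": {
  "rows": [
    [0,0,-0.2,0],
    [0,0,-0.9,0],
    [0,0,-2.1,0],
    [0,0,-3.4,0],
    [0,0,-4.7,0],
    [0,0,-6.0,0],
    [0,0,-7.3,0],
    [0,0,-8.2,0]
  ]
}}

```text
clock: 29.67
position: [0.6014, 0.3323, 0.3025]
ee_rot: [-0.0, 1.0, -0.0, 0.001]
contact_force: [1.2, 0.1, -3.0]
width: 0.0648
gripper_force: 34.0
```

Call:
{"api": "drive_tool", "payload": {
  "rows": [
    [-0.1,0.3,0,0],
    [-0.4,1.2,0,0],
    [-0.8,2.4,0,0],
    [-1.3,3.7,0,0],
    [-1.8,5.0,0,0],
    [-2.2,6.2,0,0],
    [-2.7,7.5,0,0],
    [-3.1,8.8,0,0]
  ]
}}

```text
clock: 30.33
position: [0.521, 0.1105, 0.2975]
ee_rot: [0.0, 1.0, -0.0, -0.002]
contact_force: [0.2, -0.3, -2.1]
width: 0.0646
gripper_force: 34.2
```

Call:
{"api": "drive_tool", "payload": {
  "rows": [
    [-0.5,1.3,0,0],
    [-0.9,2.6,0,0],
    [-1.4,3.9,0,0],
    [-1.8,5.1,0,0],
    [-2.3,6.4,0,0],
    [-2.7,7.6,0,0],
    [-3.2,8.9,0,0],
    [-3.5,9.8,0,0]
  ]
}}

```text
clock: 31.0
position: [0.433, -0.1347, 0.2978]
ee_rot: [-0.0, 1.0, -0.001, -0.002]
contact_force: [0.1, 0.0, -1.1]
width: 0.0649
gripper_force: 34.2
```

Call:
{"api": "drive_tool", "payload": {
  "rows": [
    [-0.1,0.5,0,0],
    [-0.34,0.95,0,0],
    [-0.34,0.95,0,0],
    [-0.34,0.95,0,0],
    [-0.34,0.95,0,0],
    [-0.34,0.95,0,0],
    [-0.34,0.95,0,0],
    [-0.34,0.95,0,0]
  ]
}}

```text
clock: 31.67
position: [0.4276, -0.1559, 0.2997]
ee_rot: [-0.0, 1.0, 0.0, 0.0]
contact_force: [-0.4, -0.3, -1.7]
width: 0.0642
gripper_force: 34.3
```

Run:
```python
from h import *
p=get_state()["position"];print(p)
for n in("scene","top"):
    im,d=eyes.get_image(n);P=cloud(n,d); cv2.imwrite(f"pics/{n}5.png",im[...,::-1])
    b=P[near(P,p,.04,p[2]-.12,p[2]-.04)]
    print(n,len(b),np.round([b.min(0),b.max(0)],3).tolist())
```

```text
[ 0.42755681 -0.15588524  0.29974101]
scene 735 [[0.412, -0.186, 0.203], [0.457, -0.135, 0.26]]
top 166 [[0.4, -0.177, 0.204], [0.432, -0.14, 0.259]]
```

View pics/scene5.png

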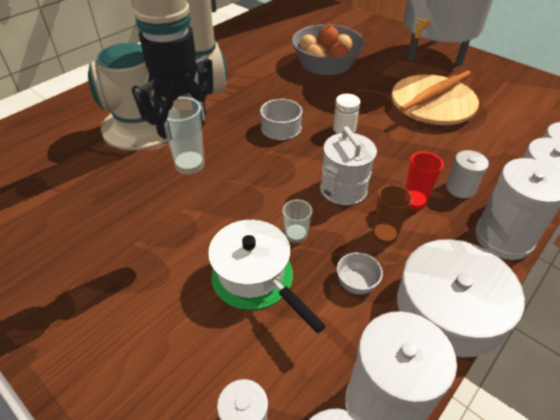

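The tall glass hangs upright at (187,140), foot about 96 mm below the TCP.

Call:
{"api": "drive_tool", "payload": {
  "rows": [
    [0,0,0.5,0],
    [0,0,1.6,0],
    [0,0,2.8,0],
    [0,0,4.0,0],
    [0,0,5.2,0],
    [0,0,6.4,0],
    [0,0,7.3,0],
    [0,0,7.8,0]
  ]
}}

```text
clock: 32.43
position: [0.4259, -0.1556, 0.1023]
ee_rot: [-0.001, 1.0, -0.0, -0.002]
contact_force: [-0.3, 0.0, -1.9]
width: 0.0647
gripper_force: 34.3
```

Call:
{"api": "drive_tool", "payload": {
  "rows": [
    [0,0,0.05,0],
    [0,0,0.1,0],
    [0,0,0.15,0],
    [0,0,0.2,0],
    [0,0,0.25,0],
    [0,0,0.3,0],
    [0,0,0.34,0],
    [0,0,0.34,0]
  ]
}}

```text
clock: 33.1
position: [0.4273, -0.1566, 0.0964]
ee_rot: [0.0, 1.0, -0.0, 0.0]
contact_force: [-0.6, -0.7, -3.0]
width: 0.0648
gripper_force: 34.3
```

Call:
{"api": "drive_tool", "payload": {
  "rows": [
    [0,0,0.04,0],
    [0,0,0.07,0],
    [0,0,0.1,0],
    [0,0,0.1,0],
    [0,0,0.1,0],
    [0,0,0.1,0],
    [0,0,0.1,0],
    [0,0,0.1,0]
  ]
}}

```text
clock: 33.77
position: [0.4281, -0.1568, 0.0956]
ee_rot: [0.0, 1.0, -0.0, 0.001]
contact_force: [-2.6, 1.2, 11.6]
width: 0.0644
gripper_force: 34.2
```

Call:
{"api": "drive_tool", "payload": {
  "rows": [
    [0,0,0,0],
    [0,0,0,0],
    [0,0,0,0],
    [0,0,0,0],
    [0,0,-0.5,0],
    [0,0,-1.5,0],
    [0,0,-2.7,0],
    [0,0,-3.9,0]
  ],
  "grip": 84
}}

```text
clock: 34.43
position: [0.4267, -0.1562, 0.1917]
ee_rot: [-0.001, 1.0, -0.0, -0.001]
contact_force: [1.4, -0.3, 0.5]
width: 0.0841
gripper_force: 0.0
```

Call:
{"api": "drive_tool", "payload": {
  "rows": [
    [0,0,-1,0],
    [0,0,-1.6,0],
    [0,-0.6,-1.8,0],
    [0,-1.8,-1.8,0],
    [0,-3.1,-1.8,0],
    [0,-4.4,-1.8,0],
    [0,-5.7,-1.8,0],
    [0,-7.0,-1.8,0]
  ]
}}

```text
clock: 35.1
position: [0.4271, 0.0198, 0.2361]
ee_rot: [0.0, 1.0, -0.001, -0.0]
contact_force: [0.9, -0.7, -0.1]
width: 0.0839
gripper_force: 0.0
```

Call:
{"api": "drive_tool", "payload": {
  "rows": [
    [0,-1.3,0,0],
    [0,-2.6,0,0],
    [0,-3.9,0,0],
    [0,-5.2,0,0],
    [0,-6.5,0,0],
    [0,-7.8,0,0],
    [0,-9.1,0,0],
    [0,-10.4,0,0]
  ]
}}

```text
clock: 35.77
position: [0.4272, 0.2801, 0.236]
ee_rot: [0.0, 1.0, -0.0, -0.0]
contact_force: [0.4, 0.6, -0.1]
width: 0.0839
gripper_force: 0.0
```

Call:
{"api": "drive_tool", "payload": {
  "rows": [
    [0,-1.1,0,0],
    [0,-2.2,0,0],
    [-0.1,-3.0,0,0],
    [-0.15,-3.15,0,0],
    [-0.15,-3.15,0,0],
    [-0.15,-3.15,0,0],
    [-0.15,-3.15,0,0],
    [-0.15,-3.15,0,0]
  ]
}}

```text
clock: 36.43
position: [0.4241, 0.3559, 0.2364]
ee_rot: [0.0, 1.0, -0.001, 0.0]
contact_force: [-0.5, -0.1, -0.3]
width: 0.0838
gripper_force: 0.0
```

Run:
```python
from h import *
p=get_state()["position"];print(p)
for n in("scene","top"):
    im,d=eyes.get_image(n);P=cloud(n,d); cv2.imwrite(f"pics/{n}6.png",im[...,::-1])
    for k,c,h in(("tall",(.428,-.1565),.12),("jar",(.424,.3567),.092)):
        b=P[near(P,c,.05,h-.006,h+.006)]
        if len(b)>20: print(n,k,len(b),np.round(circ(b[:,:2]),4),np.round((b.min(0)+b.max(0))/2,4))
```

```text
[0.42405541 0.35594821 0.23635335]
scene tall 251 [ 0.4277 -0.1592  0.0315  0.0008] [ 0.4268 -0.1588  0.1182]
scene jar 259 [0.4247 0.354  0.0243 0.0033] [0.4251 0.3558 0.0905]
top tall 258 [ 0.4282 -0.155   0.0317  0.001 ] [ 0.4288 -0.1558  0.1186]
top jar 667 [0.4235 0.3585 0.0229 0.0042] [0.4247 0.3598 0.0913]
```

Call:
{"api": "drive_tool", "payload": {
  "rows": [
    [0.02,-0.06,0.5,0],
    [0.02,-0.06,1.5,0],
    [0.02,-0.06,2.5,0],
    [0.02,-0.06,3.6,0],
    [0.02,-0.06,4.7,0],
    [0.02,-0.06,5.7,0],
    [0.02,-0.06,6.4,0],
    [0.02,-0.06,6.7,0]
  ]
}}

```text
clock: 37.2
position: [0.4231, 0.3571, 0.0663]
ee_rot: [0.001, 1.0, -0.001, -0.002]
contact_force: [-0.4, 0.1, -0.4]
width: 0.084
gripper_force: 0.0
```

Call:
{"api": "drive_tool", "payload": {
  "rows": [
    [0,0,0,0],
    [0,0,0,0],
    [0,0,0,0],
    [0,0,0,0],
    [0,0,0,0],
    [0,0,0,0],
    [0,0,0,0],
    [0,0,0,0]
  ],
  "grip": 45,
  "newtons": 30
}}

```text
clock: 37.87
position: [0.4249, 0.359, 0.0697]
ee_rot: [-0.0, 1.0, -0.0, 0.001]
contact_force: [0.4, -0.5, 5.3]
width: 0.0603
gripper_force: 33.8
```

Call:
{"api": "drive_tool", "payload": {
  "rows": [
    [0,0,-0.2,0],
    [0,0,-0.6,0],
    [0,0,-1.2,0],
    [0,0,-1.8,0],
    [0,0,-2.2,0],
    [0,0,-2.4,0],
    [0,0,-2.4,0],
    [0,0,-2.4,0]
  ]
}}

```text
clock: 38.53
position: [0.4242, 0.3586, 0.1287]
ee_rot: [0.0, 1.0, -0.0, -0.0]
contact_force: [0.4, 0.6, -0.3]
width: 0.0605
gripper_force: 33.2
```

Run:
```python
from h import *
p=get_state()["position"];print(p)
for n in("scene","top"):
    im,d=eyes.get_image(n);P=cloud(n,d); cv2.imwrite(f"pics/{n}7.png",im[...,::-1])
    b=P[near(P,p,.045,p[2]-.09,p[2]-.03)]
    if len(b): print(n,len(b),np.round([b.min(0),b.max(0)],3).tolist())
```

```text
[0.42420245 0.35856892 0.12873269]
scene 303 [[0.398, 0.323, 0.058], [0.454, 0.372, 0.099]]
top 170 [[0.392, 0.329, 0.061], [0.443, 0.365, 0.099]]
```

View pics/scene7.png

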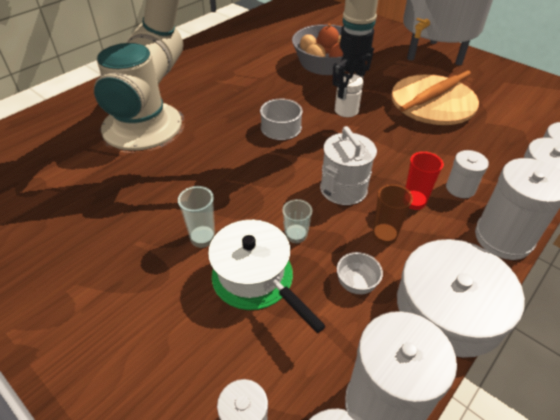

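The jar is held upright at (347,95), and the tall glass stands in front of the trivet at (199,218).

Call:
{"api": "drive_tool", "payload": {
  "rows": [
    [0.1,0.5,-0.5,0],
    [0.2,1.6,-0.8,0],
    [0.3,2.8,-0.8,0],
    [0.4,4.0,-0.8,0],
    [0.55,5.2,-0.8,0],
    [0.7,6.4,-0.8,0],
    [0.82,7.4,-0.8,0],
    [0.82,7.73,-0.8,0]
  ]
}}

```text
clock: 39.3
position: [0.4447, 0.1618, 0.1489]
ee_rot: [0.001, 1.0, -0.001, -0.0]
contact_force: [-0.5, -0.4, -2.1]
width: 0.0598
gripper_force: 33.4
```

Call:
{"api": "drive_tool", "payload": {
  "rows": [
    [0,0,0.2,0],
    [0,0,0.7,0],
    [0,0,1.3,0],
    [0,0,1.9,0],
    [0,0,2.5,0],
    [0,0,2.8,0],
    [0,0,2.9,0],
    [0,0,2.9,0]
  ]
}}

```text
clock: 39.97
position: [0.4444, 0.166, 0.0757]
ee_rot: [0.0, 1.0, 0.0, -0.001]
contact_force: [-0.4, -0.2, -1.6]
width: 0.0602
gripper_force: 33.4
```

Call:
{"api": "drive_tool", "payload": {
  "rows": [
    [0,0,0.04,0],
    [0,0,0.08,0],
    [0,0,0.12,0],
    [0,0,0.16,0],
    [0,0,0.2,0],
    [0,0,0.24,0],
    [0,0,0.24,0],
    [0,0,0.24,0]
  ]
}}

```text
clock: 40.63
position: [0.4447, 0.1654, 0.0703]
ee_rot: [0.0, 1.0, -0.0, -0.0]
contact_force: [-0.1, 0.2, -1.9]
width: 0.0604
gripper_force: 33.4
```

Call:
{"api": "drive_tool", "payload": {
  "rows": [
    [0,0,0.03,0],
    [0,0,0.06,0],
    [0,0,0.09,0],
    [0,0,0.09,0],
    [0,0,0.09,0],
    [0,0,0.09,0],
    [0,0,0.09,0],
    [0,0,0.09,0]
  ]
}}

```text
clock: 41.3
position: [0.4449, 0.1654, 0.0696]
ee_rot: [0.0, 1.0, -0.0, 0.0]
contact_force: [-3.2, -0.3, 11.8]
width: 0.0603
gripper_force: 34.8
```

Contact made. I'll release, lift clear, and check everything.

Call:
{"api": "drive_tool", "payload": {
  "rows": [
    [0,0,0,0],
    [0,0,0,0],
    [0,0,0,0],
    [0,0,0,0],
    [0,0,-0.5,0],
    [0,0,-1.5,0],
    [0,0,-2.7,0],
    [0,0,-3.9,0]
  ],
  "grip": 80
}}

```text
clock: 41.97
position: [0.4442, 0.1653, 0.1659]
ee_rot: [0.0, 1.0, -0.0, -0.001]
contact_force: [0.3, -0.2, -0.1]
width: 0.08
gripper_force: 0.0
```

Call:
{"api": "drive_tool", "payload": {
  "rows": [
    [0,0,-1,0],
    [0,0,-2.2,0],
    [0,0,-3.4,0],
    [-0.5,0,-4.0,0],
    [-1.5,0,-4.0,0],
    [-2.2,0,-4.0,0],
    [-2.2,0,-4.0,0],
    [-2.2,0,-4.0,0]
  ]
}}

```text
clock: 42.63
position: [0.3894, 0.1655, 0.2656]
ee_rot: [0.0, 1.0, -0.0, 0.0]
contact_force: [0.5, -0.8, 0.0]
width: 0.0798
gripper_force: 0.0
```

Call:
{"api": "drive_tool", "payload": {
  "rows": [
    [0,0,0,0],
    [0,0,0,0],
    [0,0,0,0],
    [0,0,0,0],
    [0,0,0,0],
    [0,0,0,0],
    [0,0,0,0],
    [0,0,0,0]
  ]
}}

```text
clock: 43.3
position: [0.3899, 0.1655, 0.2655]
ee_rot: [0.0, 1.0, -0.0, -0.0]
contact_force: [-0.1, -0.5, 0.8]
width: 0.0797
gripper_force: 0.0
```

Run:
```python
from h import *
print(get_state()["position"])
for n in("scene","top"):
    im,d=eyes.get_image(n);P=cloud(n,d); cv2.imwrite(f"pics/{n}8.png",im[...,::-1])
    for k,c,h in(("short",(.571,-.0165),.078),("tall",(.428,-.1565),.12),("jar",(.445,.165),.092),("spare",(.2926,.2457),.058),("katori",(.7354,-.028),.036)):
        b=P[near(P,c,.055,h-.006,h+.006)]
        if len(b)>20: print(n,k,len(b),np.round(circ(b[:,:2]),4),np.round((b.min(0)+b.max(0))/2,4))
    for k,c,r in(("panlid",(.5707,-.1565),.08),("tiflid",(.5617,.1654),.062)):
        z=.083 if k=="panlid" else .123
        b=P[near(P,c,r,z-.006,z+.006)]
        if len(b)<30: continue
        h=cv2.convexHull((b[:,:2]*1e4).astype(np.float32))[:,0]/1e4
        A=np.c_[b[:,:2]-c,np.ones(len(b))]
        print(n,k,np.round(circ(h),4),np.round(np.linalg.lstsq(A,b[:,2],rcond=None)[0],4))
```

```text
[0.3898816  0.16546036 0.26548367]
scene short 179 [ 0.5695 -0.0204  0.0282  0.0006] [ 0.5687 -0.0198  0.0758]
scene tall 264 [ 0.4275 -0.1596  0.0315  0.0008] [ 0.4268 -0.1587  0.1182]
scene jar 343 [0.4439 0.1617 0.0242 0.0036] [0.4437 0.1635 0.09  ]
scene spare 170 [0.2926 0.2442 0.0525 0.0008] [0.293  0.2452 0.0559]
scene katori 274 [ 7.35e-01 -3.08e-02  4.11e-02  7.00e-04] [ 0.7349 -0.0299  0.0345]
scene panlid [ 5.708e-01 -1.595e-01  7.480e-02  4.000e-04] [-0.0014 -0.0013  0.0825]
scene tiflid [5.625e-01 1.636e-01 5.640e-02 5.000e-04] [-0.0026  0.0022  0.1226]
top short 149 [ 0.57   -0.0159  0.0279  0.0008] [ 0.5705 -0.0162  0.0769]
top tall 255 [ 0.4283 -0.1551  0.0317  0.0011] [ 0.4288 -0.1556  0.1184]
top jar 457 [0.4506 0.1657 0.0198 0.0045] [0.4534 0.1668 0.0911]
top spare 273 [0.2928 0.2471 0.0524 0.0009] [0.2925 0.2417 0.0567]
top katori 202 [ 0.7358 -0.026   0.0409  0.0008] [ 0.7364 -0.0262  0.0349]
top panlid [ 5.728e-01 -1.560e-01  7.450e-02  3.000e-04] [-0.0005  0.0013  0.0824]
top tiflid [5.635e-01 1.679e-01 5.640e-02 3.000e-04] [-0.0013  0.0044  0.1231]
```

View pics/top8.png

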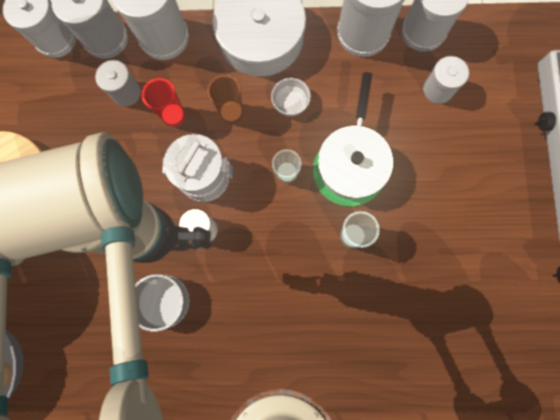

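View pics/scene8.png

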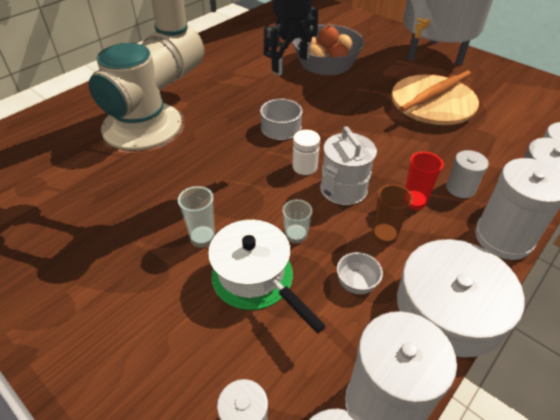

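Both views agree. The lids are seated and level: the pan lid is at scene (250,255), the tiffin lid at (348,155). The short glass (296,222), tall glass (199,218) and jar (306,155) stand upright at their places. The bystanders haven't moved and the gripper is clear of everything.

```bash
python3 -c "
from rig import order
print(order.sign_off())"
```

```text
the job is handed in; nothing more can be done
None
```

The job is handed in after about 43 s of the 144 s; the last check in both cameras showed both lids seated and level, the short glass, tall glass and jar upright within the limits, and the pan, tiffin, spare tier and katori unmoved, though sign-off returned no verdict.

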